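# Tip the flopped chopping boards back in their stand

### The arm

A 6-joint arm with a two-finger parallel gripper is mounted at the origin on the work surface. World frame = base frame: x ahead of the robot, y to its left, z up, the work surface at z = 0. Lengths are in m, angles in rad, forces in N, time in s.
With the tool pointing down it reaches from about 0.275 to 0.875 m from the base axis. Payload 12.5 kg.
Tool frame: the origin (TCP) lies on the centre line of the jaws, within the pads' length; the fingertips stand manip.finger_overhang ahead of it and the grasp point (between the pads) lies 6 mm ahead of it (manip.finger_overhang is the distance from the TCP to the fingertips, in m); z points along the fingers, y is the line along which they close (so a half turn about z gives the same grasp; the last joint's range is limited). The gripper opens to 85 mm and grips with 20 to 120 N. Pads are 22 mm wide; open, the fingers measure 114 mm over their backs; the gripper's body (76 mm by 85 mm) begins 54 mm behind the grasp point. The pads swing forward as they close: fully open they stand 13 mm farther back than shut.
Start: joints at [1.178, 0.351, 1.652, -0, 1.139, -0.085], TCP at [0.167, 0.524, 0.221] pointing down, gripper open.
Joint ranges: [-2.75, 2.75], [-0.79, 2.1], [0.01, 2.65], [-1.57, 4.71], [0.07, 3.14], [-2.87, 2.87]. Speed limits (rad/s): [2.22, 2.22, 2.79, 3.14, 3.14, 3.14].

### API

Orientations are given as a rotation vector (axis times angle).
In Python, from workcell import manip, read_camera gives the robot as it stands.
- The arm moves only by the tool arm_command, never from a script. Its argument "moves" is a list of rows, each a list of 3 entries, a list of its own where there are three numbers: the shift along the world's x, y, z in m, then the turn, a rotation vector about the world's x, y, z in degrees, then the closure in counts, from 0 (fully open) to 255 (shut). In form: [[[tx, ty, tz], [ax, ay, az], hand], ...]. A call has exactly 10 rows; each row shifts and turns the commanded pose from where the row before left it; what a row does not reach is not made up. A row lasts 1/8 s, in which the tool goes at most 62.5 mm and 10.7 degrees, less where a joint would pass 70% of its speed; a pose out of reach is approached as far as the arm can. A call with a gripper value outside its range is refused whole. The fingers move at their own pace and stop on an object; "squeeze" is the grip in N (left out, the last holds). Time passes only in rows, so rows that do not move let the fingers close, or fill a call up. It gives the time, the measured TCP pose, the force, the opening and the grip force at its end, in the units of the state.
- manip.get_obs(): the state, without advancing time (a new reading comes with each control period).
- read_camera(name): name is "side" or "top" or "wrist"; returns a dict with "color" (480x640x3 uint8, red, green, blue), "fx", "fy", "cx", "cy" (pixels), "view" (4x4, takes a point from world to camera coordinates). Camera axes: x right, y down, z forward; pixel columns grow to the right and rows downward; lengths in m; the calibration is good to about 2 mm. A picture is of the moment at which its call begins. There is no depth.
- manip.close_job(): hands the job in; it is judged then, once.
The state is a dict: "time": time; "joint_positions": joint angles; "joint_velocities": joint speeds; "tau": joint torques, N m; "tcp_pos": TCP position; "ee_rot": TCP orientation; "force": force on the tool from outside, world axes, zero at the start; "torque": the same for the moment, N m; "width": opening from 0.0 (shut) to 1.0 (fully open); "finger_force": force on a finger pad.
Only numpy, scipy, OpenCV 4.12 (cv2) and the standard library are available. Lean on these libraries where they do the work, as an engineer would, in place of code of your own. Each camera call takes 0.05 s, during which the arm holds its last target. There are 200 camera calls.

### The job

Two of the three chopping boards in the stand, the wooden one and the green one, have flopped forward onto the low front rail. Push each of them with the fingertips, up past upright and over, so that it leans back against the high rear rail like the white one. Do not lift any board out of its slot, and leave the white board and everything else on the counter where they are.

Things in the scene. Friction and masses are not known exactly. Their poses are not given: they have to be found in the camera images.
- stand: plywood board stand, fixed, 548 mm long (its y), 132 mm deep (its x), base 12 mm thick; origin at the centre of its underside, z up, x pointing away from the robot to the high rail. Along its middle (x = 0) runs a channel 24 mm wide between ridges 12 mm high, where the boards stand. Three bays centred at y = -175, 0, +175 mm, parted by 30 mm high dividers
- front_rail (a point): middle of the axis of the low front rail: steel, 12 mm thick, along the stand's whole length; x = -33 mm in the stand's frame, 82 mm above the counter; wooden end posts reach 12 mm above the axis. A flopped board leans 20 degrees towards the robot on it, its top edge about 0.22 m above the counter (0.23 m when upright)
- back_rail (a point): middle of the axis of the high back rail: steel, 12 mm thick, along the whole stand; x = +62 mm in the stand's frame, 162 mm above the counter; end posts 12 mm higher. A board in order leans 20 degrees back on it. A push of 1 to 2 N near the top tips a board; a few degrees past upright it falls onto this rail by itself, and the rail is a rigid stop
- board_wood: wooden chopping board, 14 mm thick, 150 mm wide, 220 mm tall, standing on its short edge in one of the stand's three bays, flopped forward towards the robot on the low front rail at the start. Origin on the board's mid-plane, centred in width, 16 mm above its bottom edge; z runs up the board to its top edge, x is its thickness direction (away from the robot), y its width
- board_wood_top (a point): centre of that board's top edge (204 mm from its origin along its z). In the stand's frame its x is about -0.07 m when flopped forward and +0.07 m when leaning back against the high rail
- board_green: green plastic chopping board, 14 mm thick, 150 mm wide, 220 mm tall, standing on its short edge in one of the stand's three bays, flopped forward towards the robot on the low front rail at the start. Origin on the board's mid-plane, centred in width, 16 mm above its bottom edge; z runs up the board to its top edge, x is its thickness direction (away from the robot), y its width
- board_green_top (a point): centre of that board's top edge (204 mm from its origin along its z). In the stand's frame its x is about -0.07 m when flopped forward and +0.07 m when leaning back against the high rail
- board_white: white plastic chopping board, 14 mm thick, 150 mm wide, 220 mm tall, standing on its short edge in one of the stand's three bays, already leaning back properly on the high rail. Origin on the board's mid-plane, centred in width, 16 mm above its bottom edge; z runs up the board to its top edge, x is its thickness direction (away from the robot), y its width
- board_white_top (a point): centre of that board's top edge (204 mm from its origin along its z). In the stand's frame its x is about -0.07 m when flopped forward and +0.07 m when leaning back against the high rail
- canister_tall: tall glass canister with a wooden lid, 88 mm across, 190 mm tall, standing to the right of the stand; origin at the centre of its underside. Bystander
- canister_short: short glass canister with a wooden lid, 80 mm across, 110 mm tall, right of the stand; origin at the centre of its underside. Bystander
- mug: blue ceramic mug, 80 mm across, 90 mm tall, between robot and stand; origin at the centre of its underside. Bystander
- spice_jar: amber spice jar, 44 mm across, 85 mm tall, between robot and stand; origin at the centre of its underside. Bystander
- pepper_mill: dark wooden pepper mill, 56 mm across, 160 mm tall, left of the stand; origin at the centre of its underside. Bystander
- spoon: wooden spoon lying flat, left of the stand. Bystander
There are look-alikes about, which are no part of the job. Several things have the shape of the board_green; the one meant has the colours described above.

How it is judged:
At the end, for the whole second after the job is handed in: All three boards are at rest, leaning back on the high rail: each top edge over 45 mm behind the channel's mid-line (70 mm when home), foot down in the channel (origin under 45 mm above the counter; 29 mm when seated), tilt under 30 degrees (x of each of board_wood_top, board_green_top, board_white_top in the frame of stand above 0.045 m and z of each of board_wood, board_green, board_white in the frame of stand below 0.045 m and angle between each of board_wood, board_green, board_white's own z axis and vertical below 0.52 rad and linear speed of each of board_wood, board_green, board_white below 0.03 m/s and angular speed of each of board_wood, board_green, board_white below 0.15 rad/s); the robot touches nothing.
It fails at once if a board is lifted out of its slot, or carried (origin more than 55 mm above the counter, about 29 mm when seated), or leaves its stand or its bay (z of any of board_wood, board_green, board_white in the frame of stand above 0.055 m or x of any of board_wood, board_green, board_white in the frame of stand above 0.04 m or x of any of board_wood, board_green, board_white in the frame of stand below -0.04 m or distance of any of board_wood, board_green, board_white from where it was at the start of the episode above 0.05 m).
It fails at once if the white board's top edge is moved more than 30 mm (distance of board_white_top from where it was at the start of the episode above 0.03 m).
It fails at once if a bystander is moved more than 30 mm or tipped over (distance of any of canister_tall, canister_short, mug, spice_jar, pepper_mill, spoon from where it was at the start of the episode above 0.03 m or angle between any of canister_tall, canister_short, mug, spice_jar, pepper_mill's own z axis and vertical above 0.35 rad).
It also fails if it takes over 54 s, if anything falls off the work surface, if the arm or the gripper's body presses on something with over 40 N, if the wrist force passes 120 N, or if a joint passes its speed limit or range.

## Working session

There is one attempt and no reset: what is moved stays moved. The work goes in short steps, Python scripts to look and compute and a tool call to move; the robot and the scene stay as the last step left them, time stands still between calls to the robot, and variables do not carry over. Pictures are saved under pics/ and viewed, at most 10 in all, crops included, and the job is handed in when it is done.

Besides the shell and the picture viewer there is one more tool, called in YAML: its name, and indented under it one key for each argument. arm_command: Moves the arm, as the interface text tells. Its arguments: {"type":"object","properties":{"moves":{"type":"array","items":{"type":"array"}},"squeeze":{"type":"number"}},"required":["moves"]}

```bash
mkdir -p pics
python3 - <<'E'
from workcell import manip, read_camera
import cv2,numpy as np
o=manip.get_obs(); print(o['time'],o['tcp_pos'],o['ee_rot'],o['width'],manip.finger_overhang)
for n in ('top','side'):
    c=read_camera(n); cv2.imwrite(f'pics/{n}0.png',c['color'][...,::-1]); print(n,c['fx'],c['fy'],c['cx'],c['cy'],np.round(c['view'],4).tolist())
E
```

```text
0.0 [0.16646024 0.5238335  0.22035164] [-4.81498137e-01 -3.10419204e+00  1.82559512e-03] 1.0020528083249014 0.025
top 519.7731137622271 519.7731137622271 318.91096375519646 246.39629691433194 [[0.0195, -0.9997, -0.0132, -0.0002], [-0.9829, -0.0167, -0.1833, 0.4472], [0.183, 0.0165, -0.983, 1.3511], [0.0, 0.0, 0.0, 1.0]]
side 584.6831870944499 584.6831870944499 314.93105403800377 240.1331682707118 [[0.9871, -0.1593, -0.0134, -0.4123], [-0.1219, -0.6958, -0.7078, 0.1606], [0.1035, 0.7004, -0.7062, 1.524], [0.0, 0.0, 0.0, 1.0]]
```

View pics/top0.png

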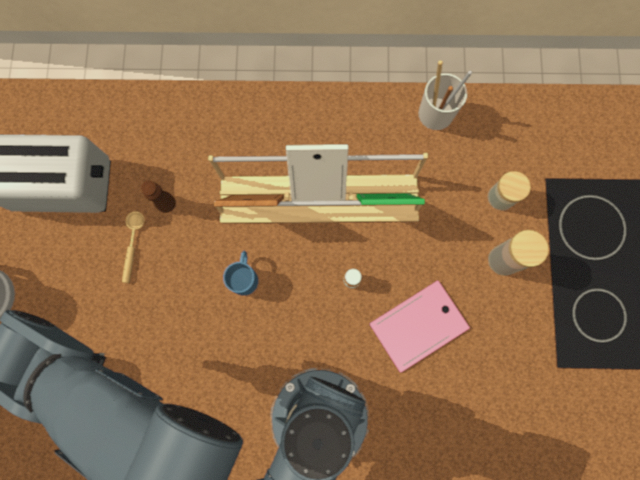

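View pics/side0.png

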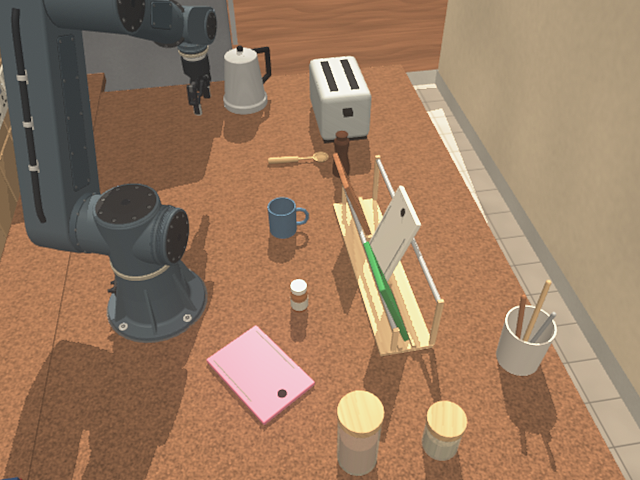

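Top view: the wooden board's top edge is at about (214–281, 203) and the green one's at (358–424, 200). The white board at (318,172) already leans back. Two things have the shape of board_green: the green board in the stand's right bay (390,200) and the pink board flat on the counter (420,326). The one meant is the green one in the stand, by colour and place. I'll confirm it in a crop and measure.

```bash
cat > h.py <<'E'
import numpy as np
def ray(c,u,v,z):
    V=np.array(c['view']);R,t=V[:3,:3],V[:3,3]
    o=-R.T@t; d=R.T@np.array([(u-c['cx'])/c['fx'],(v-c['cy'])/c['fy'],1]); return o+d*(z-o[2])/d[2]
def px(c,p):
    q=np.array(c['view'])[:3]@np.r_[p,1]; return c['fx']*q[0]/q[2]+c['cx'],c['fy']*q[1]/q[2]+c['cy']
E
python3 - <<'E'
from workcell import read_camera
import cv2,numpy as np
from h import *
c=read_camera('top');im=c['color'][...,::-1]
cv2.imwrite('pics/crop.png',cv2.resize(im[130:290,190:450],None,fx=3,fy=3,interpolation=cv2.INTER_CUBIC))
for n,u,v,z in [('wL',214,203,.22),('wR',281,203,.22),('gL',358,200,.22),('gR',424,200,.22),('backL',212,158,.174),('backR',426,155,.174),('mug',241,277,.09),('jar',353,277,.085),('mill',151,188,.16),('pink',420,326,.01)]: print(n,ray(c,u,v,z).round(3))
E
```

```text
wL [0.514 0.256 0.22 ]
wR [0.517 0.097 0.22 ]
gL [ 0.527 -0.085  0.22 ]
gR [ 0.53  -0.241  0.22 ]
backL [0.643 0.278 0.174]
backR [ 0.659 -0.257  0.174]
mug [0.355 0.205 0.09 ]
jar [ 0.361 -0.082  0.085]
mill [0.567 0.43  0.16 ]
pink [ 0.242 -0.264  0.01 ]
```

View pics/crop.png

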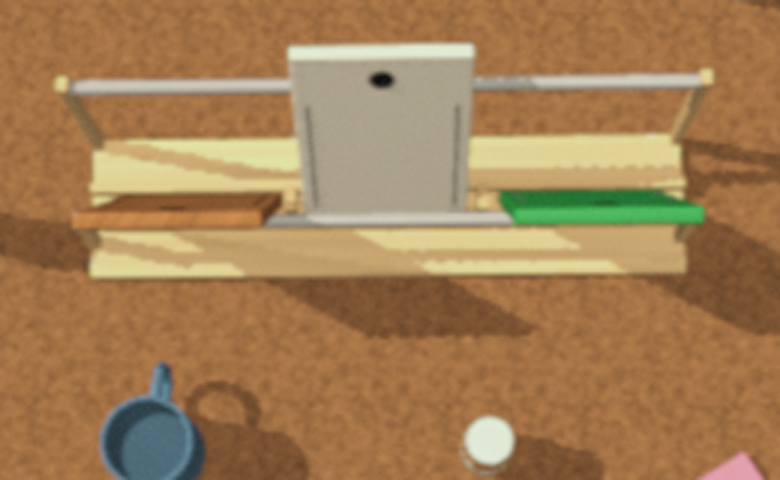

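The crop confirms it: the green board in the stand's right bay is the target, and the pink one is off to the side on the counter. The wooden board is flopped in the left bay. First I'll move in front of the wooden board, with the fingers closing and the tool turned square to the stand.

arm_command:
  moves:
    - [[0.029, -0.035, 0], [0, 0, 1.9], 255]
    - [[0.029, -0.035, 0], [0, 0, 1.9], 255]
    - [[0.029, -0.035, 0], [0, 0, 1.9], 255]
    - [[0.029, -0.035, 0], [0, 0, 1.9], 255]
    - [[0.029, -0.035, 0], [0, 0, 1.9], 255]
    - [[0.029, -0.035, 0], [0, 0, 1.9], 255]
    - [[0.029, -0.035, 0], [0, 0, 1.9], 255]
    - [[0.029, -0.035, 0], [0, 0, 1.9], 255]
    - [[0.029, -0.035, -0.005], [0, 0, 1.9], 255]
    - [[0.029, -0.033, -0.005], [0, 0, 1.9], 255]

```text
time: 1.4
tcp_pos: [0.4574, 0.1748, 0.2107]
ee_rot: [-0.039, 3.141, 0.0]
force: [-0.1, -0.0, 0.2]
width: 0.004
finger_force: 0.0
```

Run:
```python
from workcell import manip, read_camera
import cv2
c=read_camera('side');im=c['color'][...,::-1]
cv2.imwrite('pics/s1.png',cv2.resize(im[100:380,230:530],None,fx=2,fy=2))
o=manip.get_obs();print(o['time'],o['tcp_pos'],o['ee_rot'],o['force'],o['width'])
```

```text
1.45 [0.45977395 0.17195995 0.21012486] [-3.93887655e-02  3.14076316e+00 -2.00108223e-03] [-0.76779047 -2.42645808 -0.30919268] -0.003885825636651946
```

View pics/s1.png

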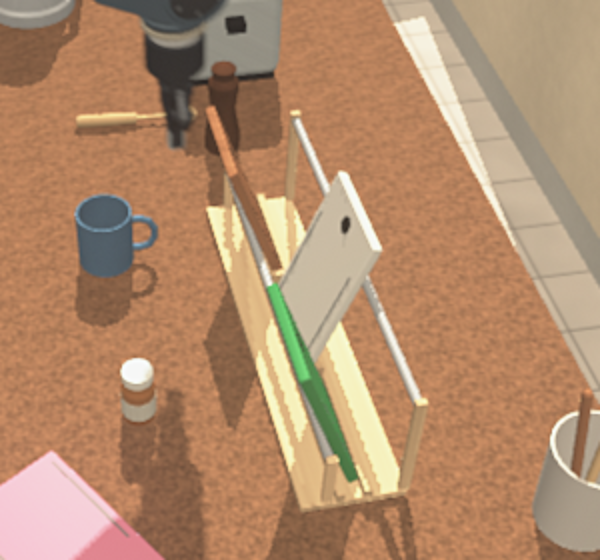

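The closed fingers hang in front of the wooden board, tips at about (178,145) in the crop and clear of everything. Now push gently.

arm_command:
  moves:
    - [[0.013, 0.001, 0], [0, 0, 0], 255]
    - [[0.013, 0, 0], [0, 0, 0], 255]
    - [[0.01, 0, 0], [0, 0, 0], 255]
    - [[0.007, 0, 0], [0, 0, 0], 255]
    - [[0.007, 0, 0], [0, 0, 0], 255]
    - [[0.007, 0, 0], [0, 0, 0], 255]
    - [[0.007, 0.001, 0], [0, 0, 0], 255]
    - [[0.007, 0, 0], [0, 0, 0], 255]
    - [[0.007, 0, 0], [0, 0, 0], 255]
    - [[0.007, 0, 0], [0, 0, 0], 255]

```text
time: 2.7
tcp_pos: [0.5453, 0.1787, 0.2183]
ee_rot: [-0.038, 3.129, 0.003]
force: [-9.7, -4.4, 57.0]
width: -0.001
finger_force: 28.7
```

arm_command:
  moves:
    - [[0.007, 0, 0], [0, 0, 0], 255]
    - [[0.007, 0, 0], [0, 0, 0], 255]
    - [[0.007, 0, 0], [0, 0, 0], 255]
    - [[0.007, 0.001, 0], [0, 0, 0], 255]
    - [[0.006, 0, 0], [0, 0, 0], 255]
    - [[0.006, 0, 0], [0, 0, 0], 255]
    - [[0.006, 0, 0], [0, 0, 0], 255]
    - [[0.006, 0, 0], [0, 0, 0], 255]
    - [[0.004, 0, 0], [0, 0, 0], 255]
    - [[0.004, 0, 0], [0, 0, 0], 255]

```text
time: 3.95
tcp_pos: [0.6077, 0.1801, 0.2206]
ee_rot: [-0.037, 3.121, 0.006]
force: [1.3, -1.1, 49.8]
width: 0.004
finger_force: 25.1
```

Run:
```python
from workcell import manip, read_camera
import cv2
c=read_camera('side');im=c['color'][...,::-1]
cv2.imwrite('pics/s2.png',cv2.resize(im[100:380,230:530],None,fx=2,fy=2))
o=manip.get_obs();print(o['time'],o['tcp_pos'],o['force'])
```

```text
4.0 [0.60808259 0.1801222  0.2205793 ] [ 2.01155744 -1.0992028  51.15317754]
```

View pics/s2.png

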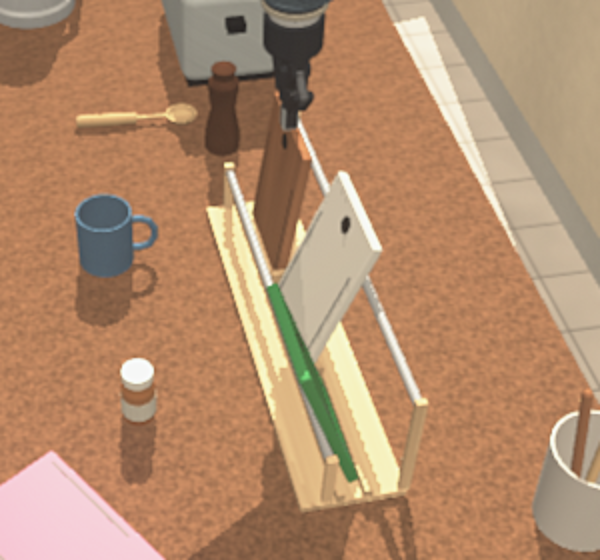

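The wooden board is near upright, with its top edge at about (278–305, 95–150). But there is a 50 N upward force, so the tool is pressing down on the board. I'll look closer before going on.

Run:
```python
from workcell import manip, read_camera
import cv2,numpy as np
from h import *
c=read_camera('side');im=c['color'][...,::-1]
a=cv2.resize(im[90:240,310:410],(400,600),interpolation=cv2.INTER_CUBIC)
p=manip.get_obs()['tcp_pos']
print('tcp',px(c,p),'tip',px(c,p-[0,0,.025]))
c=read_camera('wrist');b=cv2.resize(c['color'][...,::-1],(400,300))
cv2.imwrite('pics/s3.png',np.hstack([a,np.vstack([b,b*0])]))
```

```text
tcp (np.float64(373.5531291819178), np.float64(166.93572226113457)) tip (np.float64(373.02018613412076), np.float64(174.3260694152525))
```

View pics/s3.png

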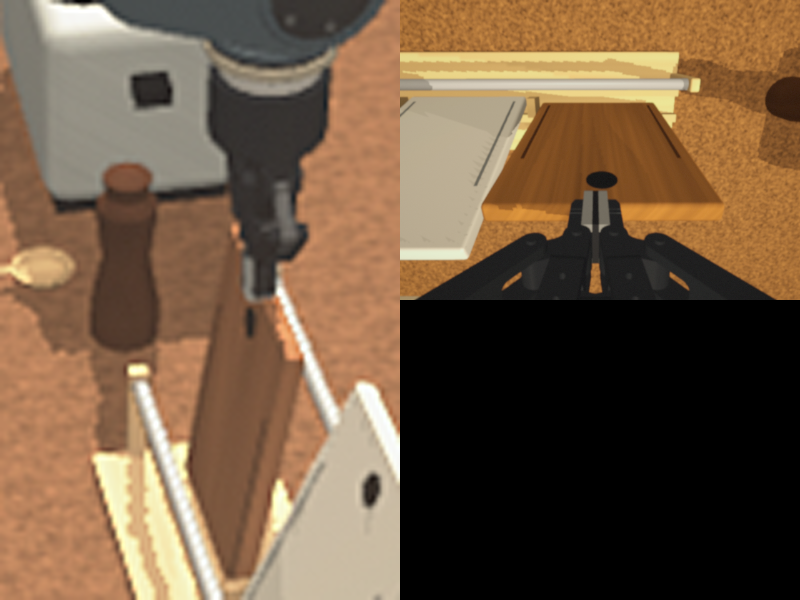

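Run:
```python
from workcell import manip, read_camera
import numpy as np
from h import *
c=read_camera('wrist');V=np.array(c['view']);o=manip.get_obs()
print('cam',(-V[:3,:3].T@V[:3,3]).round(3),'axes\n',V[:3,:3].round(2),c['fx'])
p=o['tcp_pos'];print(p,o['force'],[np.round(px(c,p-[0,0,d])) for d in (0,.025)])
s=read_camera('side');t=read_camera('top')
for th in (-20,-10,-5,0,5,10,20):
  a=np.radians(th); x0=.586
  P=lambda y,h,dx=0:np.array([x0+h*np.sin(a)+dx*np.cos(a),y,.013+h*np.cos(a)-dx*np.sin(a)])
  print(th,'wrist',[np.round(px(c,P(y,h,dx))).astype(int).tolist() for dx in(-.007,.007) for y,h in((.101,.22),(.251,.22),(.176,.03))],'side',[np.round(px(s,P(y,.22))).astype(int).tolist() for y in (.101,.251)])
```

```text
cam [0.523 0.177 0.372] axes
 [[-0.03  1.    0.  ]
 [ 0.94  0.02  0.34]
 [ 0.34  0.01 -0.94]] 427.12672095335085
[0.60772633 0.18013159 0.22061476] [ 3.58963777 -1.70190923 50.86204872] [array([315., 312.]), array([314., 285.])]
-20 wrist [[79, 18], [540, 32], [309, 151], [78, 61], [539, 75], [309, 169]] side [[343, 190], [333, 155]]
-10 wrist [[79, 138], [534, 150], [309, 158], [82, 181], [530, 193], [308, 176]] side [[358, 186], [346, 151]]
-5 wrist [[83, 197], [527, 208], [309, 161], [88, 237], [521, 248], [308, 179]] side [[365, 184], [353, 149]]
0 wrist [[90, 252], [519, 262], [309, 165], [96, 288], [511, 297], [308, 183]] side [[373, 183], [360, 148]]
5 wrist [[98, 301], [509, 310], [309, 168], [105, 332], [501, 341], [308, 186]] side [[380, 182], [367, 148]]
10 wrist [[107, 343], [498, 351], [309, 172], [115, 369], [489, 377], [308, 189]] side [[387, 182], [374, 148]]
20 wrist [[128, 406], [474, 413], [308, 179], [136, 422], [466, 429], [308, 194]] side [[401, 184], [387, 149]]
```

The wrist-view geometry shows the wooden board at about +7° (past upright), with the shut fingertips resting on its top edge. The tips therefore sit higher than I assumed. Raising the tool gently should let the board fall back.

arm_command:
  moves:
    - [[0, 0, 0.004], [0, 0, 0], 255]
    - [[0, 0, 0.004], [0, 0, 0], 255]
    - [[0.003, 0, 0.004], [0, 0, 0], 255]
    - [[0.003, 0, 0.004], [0, 0, 0], 255]
    - [[0, 0, 0.006], [0, 0, 0], 255]
    - [[0, 0, 0.01], [0, 0, 0], 255]
    - [[0, 0, 0.015], [0, 0, 0], 255]
    - [[0, 0, 0.015], [0, 0, 0], 255]
    - [[0, 0, 0], [0, 0, 0], 255]
    - [[0, 0, 0], [0, 0, 0], 255]

```text
time: 5.5
tcp_pos: [0.6074, 0.1791, 0.2726]
ee_rot: [0.037, -3.141, 0.0]
force: [0.1, -0.1, -0.5]
width: 0.002
finger_force: 0.0
```

Run:
```python
from workcell import manip, read_camera
import cv2,numpy as np
from h import *
c=read_camera('side');im=c['color'][...,::-1]
a=cv2.resize(im[90:290,290:440],(450,600),interpolation=cv2.INTER_CUBIC)
o=manip.get_obs();p=o['tcp_pos'];print(o['time'],p,o['force'])
print('tip',px(c,p-[0,0,.025]),'tcp',px(c,p),'s1 tip',px(c,[.46,.172,.185]))
w=read_camera('wrist');b=cv2.resize(w['color'][...,::-1],(350,262))
print('wrist tip',px(w,p-[0,0,.025]),'tcp',px(w,p))
cv2.imwrite('pics/s4.png',np.hstack([a,np.vstack([b,np.zeros((338,350,3),'uint8')])]))
```

```text
5.55 [0.60735398 0.17909187 0.27235139] [0.10475362 0.66132427 0.74056032]
tip (np.float64(374.0281026752977), np.float64(159.08676223281208)) tcp (np.float64(374.5858542175409), np.float64(151.33772852488727)) s1 tip (np.float64(319.3919442939186), np.float64(185.42440648868725))
wrist tip (np.float64(314.50716109042895), np.float64(286.21168500170995)) tcp (np.float64(314.7117534043167), np.float64(312.32556905621055))
```

View pics/s4.png

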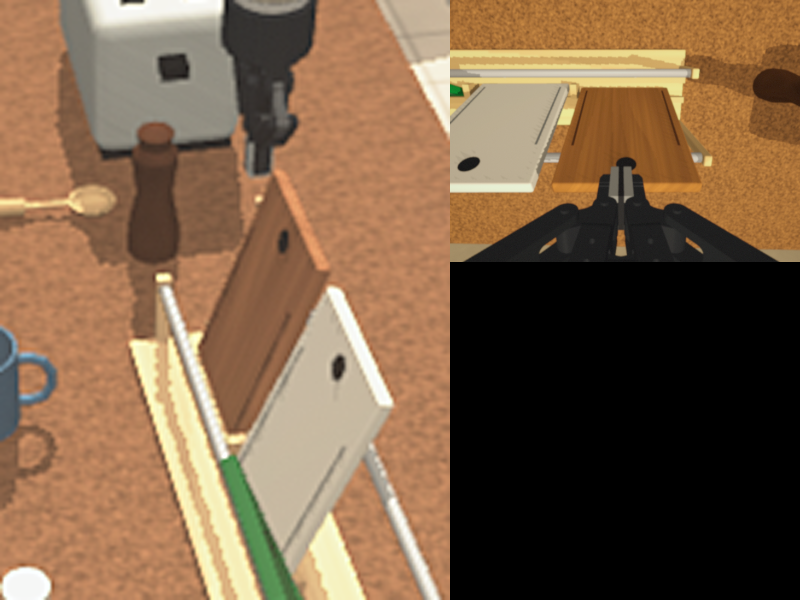

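The wooden board now leans back on the high rail, parallel to the white one, with its top edge at (280–325, 175–270). The views show the real fingertips about 38 mm higher than I computed, at about TCP z + 0.013. For the green board I'll work with TCP z near 0.175.

arm_command:
  moves:
    - [[-0.014, -0.034, 0], [0, 0, 0], 255]
    - [[-0.014, -0.034, 0], [0, 0, 0], 255]
    - [[-0.014, -0.034, 0], [0, 0, 0], 255]
    - [[-0.014, -0.034, 0], [0, 0, 0], 255]
    - [[-0.014, -0.034, 0], [0, 0, 0], 255]
    - [[-0.014, -0.034, 0], [0, 0, 0], 255]
    - [[-0.014, -0.034, 0], [0, 0, 0], 255]
    - [[-0.014, -0.034, 0], [0, 0, 0], 255]
    - [[-0.016, -0.034, 0], [0, 0, 0], 255]
    - [[-0.016, -0.034, 0], [0, 0, 0], 255]

```text
time: 6.85
tcp_pos: [0.4628, -0.1618, 0.2726]
ee_rot: [0.038, -3.141, -0.0]
force: [1.0, 0.5, 0.2]
width: 0.001
finger_force: 0.0
```

arm_command:
  moves:
    - [[0, 0, -0.015], [0, 0, 0], 255]
    - [[0, 0, -0.015], [0, 0, 0], 255]
    - [[0, 0, -0.015], [0, 0, 0], 255]
    - [[0, 0, -0.015], [0, 0, 0], 255]
    - [[0, 0, -0.015], [0, 0, 0], 255]
    - [[0, 0, -0.012], [0, 0, 0], 255]
    - [[0, 0, -0.01], [0, 0, 0], 255]
    - [[0, 0, 0], [0, 0, 0], 255]
    - [[0, 0, 0], [0, 0, 0], 255]
    - [[0, 0, 0], [0, 0, 0], 255]

```text
time: 8.1
tcp_pos: [0.4638, -0.161, 0.1763]
ee_rot: [-0.037, 3.141, -0.001]
force: [0.1, 0.3, -0.9]
width: -0.002
finger_force: 0.0
```

Run:
```python
from workcell import manip, read_camera
import cv2,numpy as np
from h import *
c=read_camera('side');im=c['color'][...,::-1]
cv2.imwrite('pics/s5.png',cv2.resize(im[160:360,290:450],(480,600),interpolation=cv2.INTER_CUBIC))
o=manip.get_obs();p=o['tcp_pos'];print(o['time'],p,o['force'],px(c,p),px(c,p-[0,0,.025]),px(c,p+[0,0,.013]))
```

```text
8.15 [ 0.46377825 -0.16094169  0.17627847] [-0.66040294  1.02523496  1.37177954] (np.float64(345.0696121471555), np.float64(280.11408348509553)) (np.float64(344.82085077382965), np.float64(287.2427775588354)) (np.float64(345.20158703011197), np.float64(276.33211141509076))
```

View pics/s5.png

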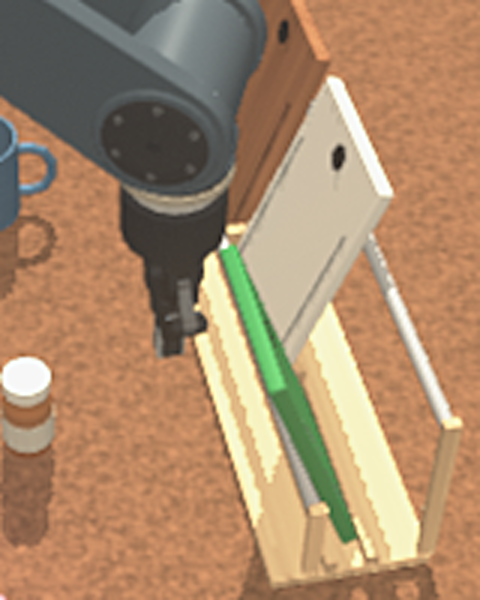

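The tips are at about (167,352) in the crop, in front of the green board and level with the predicted z of about 0.187 (TCP + 0.01). That is some 30 mm below its top edge. Push.

arm_command:
  moves:
    - [[0.013, 0.001, 0], [0, 0, 0], 255]
    - [[0.013, 0, 0], [0, 0, 0], 255]
    - [[0.013, 0, 0], [0, 0, 0], 255]
    - [[0.007, 0, 0], [0, 0, 0], 255]
    - [[0.007, 0, 0], [0, 0, 0], 255]
    - [[0.007, 0, 0], [0, 0, 0], 255]
    - [[0.007, 0.001, 0], [0, 0, 0], 255]
    - [[0.007, 0, 0], [0, 0, 0], 255]
    - [[0.007, 0, 0], [0, 0, 0], 255]
    - [[0.007, 0, 0], [0, 0, 0], 255]

```text
time: 9.4
tcp_pos: [0.5544, -0.1595, 0.1804]
ee_rot: [-0.037, 3.134, -0.004]
force: [-5.4, 2.9, 35.8]
width: -0.003
finger_force: 2.3
```

There's upward force again (36 N) with little load on the pads, so something behind the tips is bearing on the top edge. I'll look before continuing.

Run:
```python
from workcell import manip, read_camera
import cv2,numpy as np
from h import *
c=read_camera('side');im=c['color'][...,::-1]
a=cv2.resize(im[200:350,320:420],(400,600),interpolation=cv2.INTER_CUBIC)
w=read_camera('wrist');b=cv2.resize(w['color'][...,::-1],(400,300))
cv2.imwrite('pics/s6.png',np.hstack([a,np.vstack([b,b*0])]))
p=manip.get_obs()['tcp_pos'];print(p,px(c,p+[0,0,.012]),px(w,p+[0,0,.012]))
for th in (-20,-15,-10,-5,0,5,10):
  r=np.radians(th); x0=.599
  P=lambda y,h,dx=0:np.array([x0+h*np.sin(r)+dx*np.cos(r),y,.013+h*np.cos(r)-dx*np.sin(r)])
  print(th,[np.round((np.array(px(w,P(y,.22,d)))*.625+[400,0])).astype(int).tolist() for d in(-.007,.007) for y in (-.238,-.088)],[np.round((np.array(px(c,P(y,.22)))-[320,200])*4).astype(int).tolist() for y in (-.238,-.088)])
```

```text
[ 0.55485898 -0.15948839  0.1804304 ] (np.float64(384.30895486576446), np.float64(269.8210869741601)) (np.float64(314.8512709149266), np.float64(327.0312440893805))
-20 [[429, 156], [753, 165], [428, 187], [753, 195]] [[240, 359], [179, 165]]
-15 [[428, 198], [752, 206], [428, 228], [750, 235]] [[274, 348], [210, 154]]
-10 [[429, 238], [749, 246], [431, 266], [746, 273]] [[308, 338], [242, 145]]
-5 [[432, 276], [744, 283], [435, 300], [740, 307]] [[343, 331], [274, 138]]
0 [[437, 308], [738, 315], [441, 329], [732, 335]] [[378, 325], [306, 133]]
5 [[443, 336], [730, 342], [449, 352], [724, 358]] [[413, 321], [338, 130]]
10 [[451, 357], [722, 363], [456, 369], [716, 375]] [[446, 320], [369, 129]]
```

View pics/s6.png

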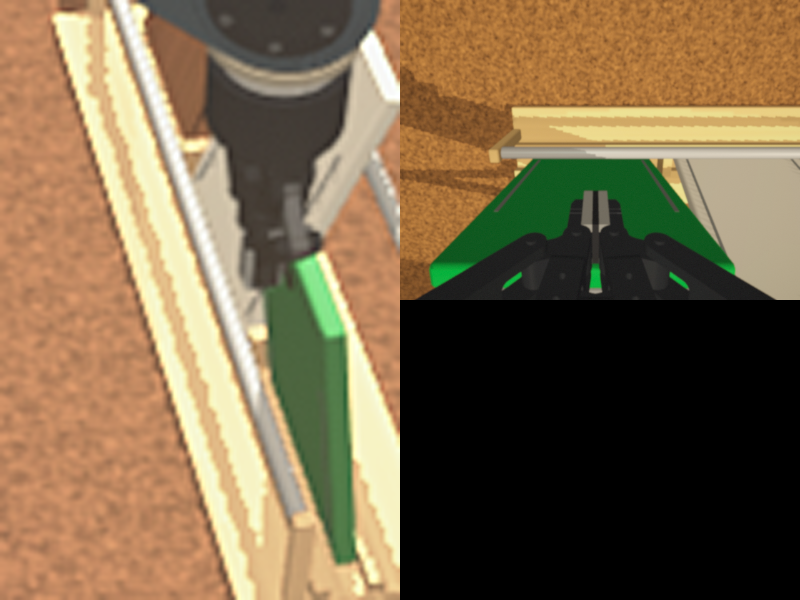

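The board is at about −6°. The fingers are in front of it, but the knuckles above them bear on its top edge. I'll raise about 14 mm, so the fingertips stay about 28 mm below the top, then continue.

arm_command:
  moves:
    - [[0, 0, 0.003], [0, 0, 0], 255]
    - [[0, 0, 0.004], [0, 0, 0], 255]
    - [[0, 0, 0.004], [0, 0, 0], 255]
    - [[0, 0, 0.004], [0, 0, 0], 255]
    - [[0, 0, 0], [0, 0, 0], 255]
    - [[0.004, 0, 0], [0, 0, 0], 255]
    - [[0.005, 0, 0], [0, 0, 0], 255]
    - [[0.005, 0, 0], [0, 0, 0], 255]
    - [[0.005, 0, 0], [0, 0, 0], 255]
    - [[0.005, 0, 0], [0, 0, 0], 255]

```text
time: 10.75
tcp_pos: [0.576, -0.1588, 0.1908]
ee_rot: [0.037, -3.141, 0.0]
force: [0.2, 0.1, 0.8]
width: 0.002
finger_force: 0.0
```

arm_command:
  moves:
    - [[0.005, 0, 0], [0, 0, 0], 255]
    - [[0.005, 0, 0], [0, 0, 0], 255]
    - [[0.005, 0, 0], [0, 0, 0], 255]
    - [[0.005, 0, 0], [0, 0, 0], 255]
    - [[0.005, 0, 0], [0, 0, 0], 255]
    - [[0.005, 0, 0], [0, 0, 0], 255]
    - [[0.005, 0, 0], [0, 0, 0], 255]
    - [[0.003, 0, 0], [0, 0, 0], 255]
    - [[0, 0, 0], [0, 0, 0], 255]
    - [[0, 0, 0], [0, 0, 0], 255]

```text
time: 12.0
tcp_pos: [0.6135, -0.1588, 0.1909]
ee_rot: [0.037, -3.141, -0.0]
force: [0.3, -0.1, 0.2]
width: 0.002
finger_force: 0.0
```

arm_command:
  moves:
    - [[-0.015, 0, 0], [0, 0, 0], 255]
    - [[-0.02, 0, 0], [0, 0, 0], 255]
    - [[-0.03, 0, 0.005], [0, 0, 0], 255]
    - [[-0.04, 0, 0.02], [0, 0, 0], 255]
    - [[-0.04, 0, 0.02], [0, 0, 0], 255]
    - [[-0.04, 0, 0.02], [0, 0, 0], 255]
    - [[-0.04, 0, 0.02], [0, 0, 0], 255]
    - [[-0.02, 0, 0], [0, 0, 0], 255]
    - [[0, 0, 0], [0, 0, 0], 255]
    - [[0, 0, 0], [0, 0, 0], 255]

```text
time: 13.25
tcp_pos: [0.3691, -0.1589, 0.2759]
ee_rot: [-0.037, 3.141, -0.0]
force: [0.1, -0.8, -0.2]
width: -0.001
finger_force: 0.0
```

Run:
```python
from workcell import manip, read_camera
import cv2,numpy as np
c=read_camera('side');im=c['color'][...,::-1]
t=read_camera('top')['color'][...,::-1]
a=cv2.resize(im[140:380,290:450],(400,600),interpolation=cv2.INTER_CUBIC)
b=cv2.resize(t[120:300,200:440],(400,300))
cv2.imwrite('pics/s7.png',np.hstack([a,np.vstack([b,b*0])]))
o=manip.get_obs();print(o['time'],o['tcp_pos'],o['force'])
```

```text
13.35 [ 0.36916294 -0.15883546  0.27566009] [ 0.09283902  0.36149785 -0.52369791]
```

View pics/s7.png

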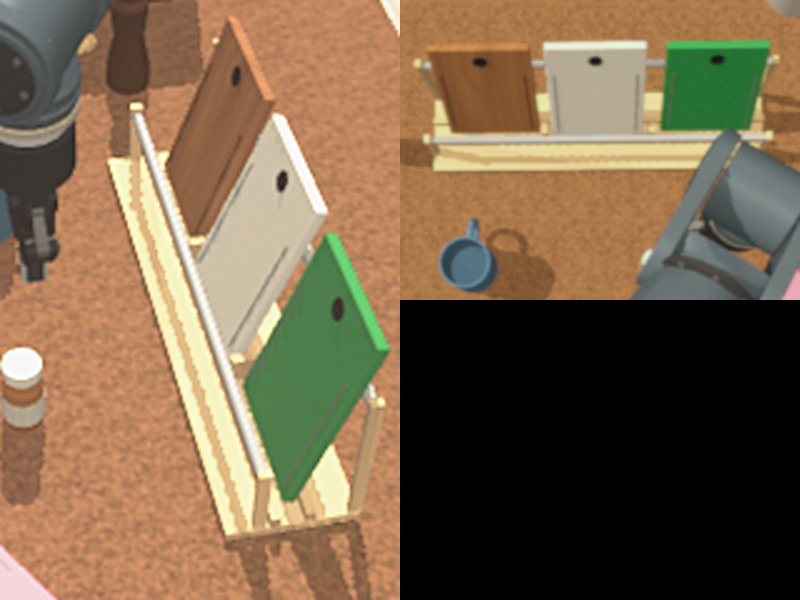

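All three boards (wood at (480,85), white at (595,85), green at (717,85) in the top crop) lean back on the high rail. The robot is clear, so I'm handing in.

```bash
python3 -c "
from workcell import manip
print(manip.close_job())"
```

```text
the job is handed in; nothing more can be done
None
```

The wooden and green boards now lean back on the high rail like the white one, and I handed the job in at about 13 s with the arm clear; no verdict came back, and twice while pushing the tool bore down on a board's top edge (peak readings 57 N at the wrist on the wood, 36 N on the green), which on the wood may have broken the 40 N limit if the gripper's body rather than the fingertips carried it.

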